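Select and test the globe lamp on the shop's lamp tester

ROBOT

A 6-joint arm with a two-finger parallel gripper is mounted at the origin on the work surface. World frame = base frame: x ahead of the robot, y to its left, z up, the work surface at z = 0. Lengths are in m, angles in rad, forces in N, time in s.
With the tool pointing down it reaches from about 0.3 to 0.775 m from the base axis. Payload 14.6 kg.
Tool frame: the origin (TCP) lies between the finger pads; the fingertips stand 19 mm ahead of it and the grasp point (between the pads) is the TCP; z points along the fingers, y is the direction in which the jaws open and shut (so a half turn about z gives the same grasp; the last joint's range is limited). The gripper opens to 94 mm and grips with 3 to 60 N. Pads are 16 mm wide; open, the fingers measure 119 mm over their backs; the gripper's body (75 mm by 177 mm) begins 78 mm behind the grasp point.
Start: joints at [1.269, 0.3, 1.521, -0, 1.321, -0.067], TCP at [0.128, 0.535, 0.224] pointing down, gripper open.
Joint ranges: [-3.03, 3.03], [-0.79, 2.21], [0.23, 2.52], [-1.04, 4.18], [0, 3.07], [-2.55, 2.55]. Speed limits (rad/s): [2.22, 2.22, 2.57, 3.14, 3.14, 3.14].

INTERFACE

Orientations are given as [roll, pitch, yaw] about the fixed x, y, z axes, in that order (R = Rz(yaw) Ry(pitch) Rx(roll)).
In Python, from station import telemetry, vision, ctrl gives the robot as it stands. The module is installed in compiled form; this text tells all that it offers.
- The arm moves only by the shell command python3 -m creep 'ROWS' [FORCE]. ROWS is JSON, a list of rows, each a list of 3 entries, a list of its own where there are three numbers: the shift along the tool's x, y, z in units of 50 mm (1.0 is 50 mm), then the turn about the tool's z in units of 8 degrees (1.0 is 8 degrees), then the opening, from 0 (shut) to 1 (fully open). In form: [[[tx, ty, tz], twist, gripper], ...]. A call has 1 to 12 rows; each row is the pose to reach, as a shift and turn from the pose commanded when the call began, along the tool's axes at that moment; what a row does not reach only later rows make up. A row lasts 1/10 s, in which the tool goes at most 50 mm and 8.59 degrees, less where a joint would pass 70% of its speed; a pose out of reach is approached as far as the arm can. A call with a gripper value outside its range is refused whole. The fingers move at their own pace and stop on an object; FORCE is the grip in N (left out, the last holds). Time passes only in rows, so rows that repeat a pose let the fingers close. It gives the time, the measured TCP pose, the force and the opening at its end, in the units of the state.
- telemetry.get_obs(): the state, without advancing time (a new reading comes with each control period).
- vision.camera(name): name is "side" or "top" or "wrist"; returns a dict with "img" (400x640x3 uint8, red, green, blue), "depth" (400x640 float32, m along the optical axis (not along the pixel's ray), 0 where there is no reading), "vertical_fov" (degrees; the focal length in pixels is half the picture's height over the tangent of half this angle, whatever the lens; pixels are square), "cx", "cy" (the principal point, pixels), "extrinsics" (4x4, takes a point from camera to world coordinates); the wrist camera has in their place "hand_eye" (4x4, takes a point from camera to tool coordinates, whose origin is the TCP and whose axes are the flange's). Camera axes: x right, y down, z forward; pixel columns grow to the right and rows downward; lengths in m; the calibration is good to about 2 mm. A picture is of the moment at which its call begins: read the wrist's pose just before it.
- ctrl.hand_in(): hands the job in, once; it reports no verdict.
The state is a dict: "time_s": time; "qpos": joint angles; "joint_vel": joint speeds; "tau": joint torques, N m; "ee_pos": TCP position; "eef_rot": TCP orientation; "force": force on the tool from outside, world axes, zero at the start; "moment": the same for the moment, N m; "grip_width": finger opening in m.
Only numpy, scipy, OpenCV 4.12 (cv2) and the standard library are available. Lean on these libraries where they do the work, as an engineer would, in place of code of your own. Each camera call takes 0.05 s, during which the arm holds its last target.

TASK

The customer wants to see the big round globe lamp light up on the counter's lamp tester. Turn the knurled black selector knob with a fingertip, without pinching it, from OFF until it clicks into the position whose printed line leads to the globe lamp's holder, take the finger off the knob, then press the TEST button at the right front fully down and finish while still holding it down. Leave the lamps standing in their holders and the other things on the counter where they are.

Things in the scene. Friction and masses are not known exactly. Their poses are not given: they have to be found in the camera images.
- tester: The lamp tester: a grey steel box 300 mm deep (x), 420 mm wide (y), its flat deck 60 mm above the counter; it does not move. Origin: centre of its underside, on the counter. Its +x points from the front edge (knob, button) to the row of four lampholders, +y to its left; turned up to 0.25 rad.
- selector (a joint): Selector angle (rad), axis vertical, positive anticlockwise from above. 0 = OFF (its start): the white index line points along the tester's +x. It clicks and rests every 0.628: 1.257 feeds holder_1, 0.628 holder_2, -0.628 holder_3, -1.257 holder_4; stops 0.12 beyond. Past half way it is drawn on into the next position, short of that it springs back. A click takes 0.06 N m, 2 N along the rim.
- selector_top (a point): Centre of the flat top of the selector knob, on its axis, 87 mm above the counter; x axis along the index line. The knob is black, 64 mm across its knurled rim, 24 mm high, its underside 3 mm above the deck; it only turns. Rim friction coefficient about 1 (varies by a fifth). Nothing else stands on the deck within 75 mm of its axis.
- test_button (a joint): Travel of the TEST push button (m): 0 released, 0.006 fully down. It is sprung: 1.5 N starts it, 5 N holds it fully down, and it comes back up when let go.
- test_button_top (a point): Centre of the top of the TEST button, a black round push button 34 mm in diameter in a 50 mm steel collar at the tester's right front; it is pressed straight down. Released, its top is 82 mm above the counter and 10 mm above the collar. This point moves with the button.
- globe_lamp: The globe lamp: a white ball 95 mm in diameter on a screw cap, 135 mm tall in all, standing in one of the four lampholders, its top 211 mm above the counter. Origin: bottom of its cap, on its axis, 76 mm above the counter. Loose: it could be pulled out or knocked.
- holder_1 (a point): Centre of the mouth of lampholder 1 (white porcelain, 47 mm wide, mouth 102 mm above the counter), leftmost seen from the tester's front; a printed line on the deck leads from it to knob position 1.257.
- holder_2 (a point): Centre of the mouth of lampholder 2 (white porcelain, 47 mm wide, mouth 102 mm above the counter), second from the left seen from the tester's front; a printed line on the deck leads from it to knob position 0.628.
- holder_3 (a point): Centre of the mouth of lampholder 3 (white porcelain, 47 mm wide, mouth 102 mm above the counter), second from the right seen from the tester's front; a printed line on the deck leads from it to knob position -0.628.
- holder_4 (a point): Centre of the mouth of lampholder 4 (white porcelain, 47 mm wide, mouth 102 mm above the counter), rightmost seen from the tester's front; a printed line on the deck leads from it to knob position -1.257.
- pear_lamp: Another lamp: a 60 mm wide, 110 mm tall pear-shaped lamp (white, screw cap), loose in one of the other lampholders. Origin: bottom of its cap.
- candle_lamp: Another lamp: a slim 37 mm wide, 106 mm tall candle lamp (white, screw cap), loose in one of the other lampholders. Origin: bottom of its cap.
- reflector_lamp: Another lamp: a 63 mm wide, 102 mm tall flat-topped reflector lamp (white, screw cap), loose in one of the other lampholders. Origin: bottom of its cap.
- small_carton: A small cardboard carton, 75 x 42 x 42 mm, lying on the left front of the tester's deck; loose, not part of the job. Origin: centre of its underside.
- lamp_carton: A cardboard carton 65 x 65 x 118 mm standing on the counter right of the tester; loose, not part of the job. Origin: centre of its underside.
- spray_can: A black spray can, 65 mm wide, 190 mm tall, standing left of the tester; loose, not part of the job. Origin: centre of its underside.
- tape_measure: A tape measure, about 85 x 40 x 50 mm, standing right of the tester; loose, not part of the job. Origin: centre of its underside.
- padlock: A brass padlock, about 85 x 50 x 24 mm, lying left of the tester; loose, not part of the job. Origin: centre of its underside.
- tape_roll: A roll of black tape, 66 mm wide, 19 mm high, lying right of the tester; loose, not part of the job. Origin: centre of its underside.
- screwdriver: A screwdriver, 200 mm long, 26 mm thick, lying in front of the tester; loose, not part of the job. Origin: centre of its underside.
Things that resemble listed ones, but are neither listed nor needed, are in the scene too. What is shaped like the globe_lamp but green or pink is not meant.

How it is judged:
On the way, in this order (a step that is already met when the one before it is completed fails the run):
1. the selector rests, untouched, in the click position of the globe lamp's holder with the TEST button up (((horizontal distance between globe_lamp and holder_1 below 0.02 m and value of joint selector between 1.137 and 1.377 rad) or (horizontal distance between globe_lamp and holder_2 below 0.02 m and value of joint selector between 0.508 and 0.748 rad) or (horizontal distance between globe_lamp and holder_3 below 0.02 m and value of joint selector between -0.748 and -0.508 rad) or (horizontal distance between globe_lamp and holder_4 below 0.02 m and value of joint selector between -1.377 and -1.137 rad)) and contact force between each of the arm, the fingers and selector below 0.3 N and value of joint test_button below 0.002 m), for 0.3 s.
2. the TEST button is pressed fully down with the selector still in that position (((horizontal distance between globe_lamp and holder_1 below 0.02 m and value of joint selector between 1.137 and 1.377 rad) or (horizontal distance between globe_lamp and holder_2 below 0.02 m and value of joint selector between 0.508 and 0.748 rad) or (horizontal distance between globe_lamp and holder_3 below 0.02 m and value of joint selector between -0.748 and -0.508 rad) or (horizontal distance between globe_lamp and holder_4 below 0.02 m and value of joint selector between -1.377 and -1.137 rad)) and value of joint test_button above 0.0045 m), for 0.2 s.
At the end, for the whole second after the job is handed in: The selector rests untouched within 0.12 rad of the click position of the holder in which the globe lamp stands, the fingers hold the TEST button down by more than 4.5 of its 6 mm (with more than 1 N), and all four lamps still stand in their holders, within 20 mm of where they were (all of step 2 and contact force between each of the arm, the fingers and selector below 0.3 N and contact force between the fingers and test_button above 1 N and distance of each of globe_lamp, pear_lamp, candle_lamp, reflector_lamp from where it was at the start of the episode below 0.02 m); the arm keeps its last pose, push and grip.
It fails at once if the knob is pinched: it is touched with both fingers about it (the point between the fingers within 10 mm of its axis, at or below its top) (contact force between the fingers and selector above 0.5 N and horizontal distance between the grasp point and selector_top below 0.01 m and z of the grasp point in the frame of selector_top below 0.012 m).
It fails at once if a lamp is lifted, carried or knocked more than 25 mm from its place (distance of any of globe_lamp, pear_lamp, candle_lamp, reflector_lamp from where it was at the start of the episode above 0.025 m).
It fails at once if another thing on the counter is lifted, carried or knocked more than 25 mm from its place (distance of any of small_carton, lamp_carton, spray_can, tape_measure, padlock, tape_roll, screwdriver from where it was at the start of the episode above 0.025 m).
It also fails if it takes over 64 s, if anything falls off the work surface, if the arm or the gripper's body presses on something with over 40 N, if the wrist force passes 120 N, or if a joint passes its speed limit or range.

## Working session

There is one attempt and no reset: what is moved stays moved. The work goes in short steps, Python scripts to look and compute and a shell command to move; the robot and the scene stay as the last step left them, time stands still between calls to the robot, and variables do not carry over. Pictures are saved under pics/ and viewed, and the job is handed in when it is done.

```bash
mkdir -p pics; ls
python3 - <<'E'
from station import telemetry, vision, ctrl
import cv2,numpy as np
print(telemetry.get_obs())
for n in ["side","top","wrist"]:
    c=vision.camera(n); cv2.imwrite(f"pics/{n}0.png",c["img"][:,:,::-1])
    print(n,c["vertical_fov"],c["cx"],c["cy"],np.round(c.get("extrinsics",c.get("hand_eye")),3).tolist())
    np.savez(f"{n}0.npz",**{k:v for k,v in c.items()})
E
```

```text
pics
{'time_s': 0.0, 'qpos': array([ 1.26942552e+00,  3.00473777e-01,  1.52160654e+00, -1.14010807e-05,
        1.32070068e+00, -6.65983695e-02]), 'joint_vel': array([ 1.44207619e-03,  1.13499142e-03,  1.81236155e-04, -1.29987399e-03,
       -2.00916361e-03, -4.43185033e-05]), 'tau': array([ 7.55366855e-04, -5.31810880e+01, -3.52726257e+01,  7.07967393e-02,
        2.44877703e-02, -1.04334961e-04]), 'ee_pos': array([0.12787172, 0.53466994, 0.22387408]), 'eef_rot': array([-3.14040621e+00, -6.80644826e-05,  2.90682300e+00]), 'force': array([-0.5391453 , -0.69010785, -0.53919532]), 'moment': array([-0.05466126, -0.03895235, -0.04423132]), 'grip_width': 0.09445761753699602}
side 54.78911319232056 320.3516525903103 196.3680592568687 [[0.806, -0.351, 0.477, 0.117], [-0.592, -0.46, 0.662, -0.639], [-0.013, -0.816, -0.578, 0.681], [0.0, 0.0, 0.0, 1.0]]
top 53.52513434348585 320.8027757491326 198.57850651026135 [[0.06, -0.977, 0.203, 0.429], [-0.998, -0.058, 0.017, 0.029], [-0.005, -0.204, -0.979, 0.933], [0.0, 0.0, 0.0, 1.0]]
wrist 71.85635475728745 323.62133752119684 199.72911828946113 [[0.001, -0.961, -0.278, 0.08], [1.0, 0.001, 0.0, -0.0], [-0.0, -0.278, 0.961, -0.159], [0.0, 0.0, 0.0, 1.0]]
```

View pics/top0.png

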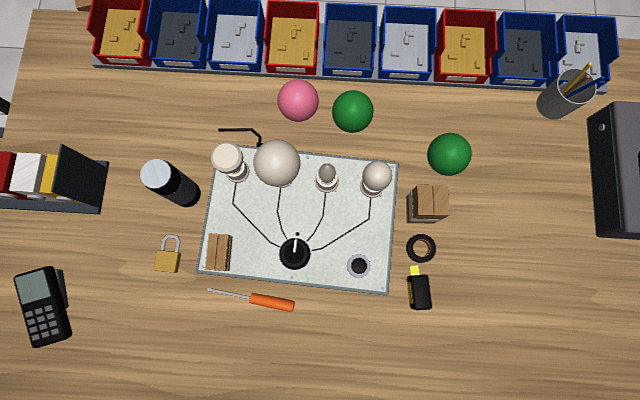

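View pics/side0.png

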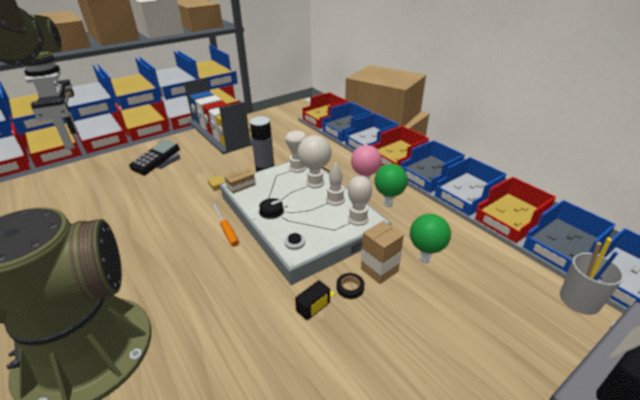

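The top view shows the lamps left to right: reflector (227,157), globe (277,163), candle (327,175) and pear (377,177). So the globe is in holder 2 and the target is +0.628. The knob is at (295,253) and the button at (359,266). Next I'll locate these precisely.

```bash
cat > h.py <<'E'
import numpy as np,cv2
def ray(c,u,v,z):
    f=200/np.tan(np.radians(float(c["vertical_fov"]))/2)
    T=c["extrinsics"]; d=T[:3,:3]@np.array([(u-c["cx"])/f,(v-c["cy"])/f,1]); o=T[:3,3]
    return o+d*(z-o[2])/d[2]
def proj(c,p):
    f=200/np.tan(np.radians(float(c["vertical_fov"]))/2)
    q=np.linalg.inv(c["extrinsics"])@np.append(p,1); return q[0]/q[2]*f+c["cx"],q[1]/q[2]*f+c["cy"]
def cloud(c):
    f=200/np.tan(np.radians(float(c["vertical_fov"]))/2)
    v,u=np.mgrid[:400,:640]; d=c["depth"]
    P=np.stack([(u-c["cx"])/f*d,(v-c["cy"])/f*d,d],-1)
    return P@c["extrinsics"][:3,:3].T+c["extrinsics"][:3,3]
E
python3 - <<'E'
from h import *
c=np.load("top0.npz"); P=cloud(c); img=c["img"]
for n,u,v,z in [("knob",295,251,.087),("button",359,266,.082),("globe",277,163,.1635)]:
    print(n,np.round(ray(c,u,v,z),4),P[v,u].round(4))
K=P[251,295]
def fit(cen,r,zlo,zhi,name):
    m=(np.hypot(P[...,0]-cen[0],P[...,1]-cen[1])<r)&(P[...,2]>zlo)&(P[...,2]<zhi)&(c["depth"]>0)
    vv,uu=np.where(m); pts=P[m]
    (x,y),rr=cv2.minEnclosingCircle(pts[:,:2].astype(np.float32))
    print(name,m.sum(),pts.mean(0).round(4),"enc",x,y,rr)
fit(K,.05,.081,.095,"knob"); fit(P[266,359],.035,.078,.09,"btn")
# tester deck corners
for n,u,v in [("FL",197,272),("FR",388,294),("BR",399,162),("BL",214,146)]:
    print(n,ray(c,u,v,.06).round(4))
cr=cv2.resize(img[120:310,190:410][:,:,::-1],None,fx=3.5,fy=3.1,interpolation=cv2.INTER_CUBIC)
cv2.imwrite("pics/topcrop.png",cr)
E
```

```text
knob [0.4883 0.0924 0.087 ] [0.4882 0.0923 0.0883]
button [ 0.4653 -0.0448  0.082 ] [ 0.4653 -0.0449  0.0815]
globe [0.6572 0.136  0.1635] [0.6435 0.1297 0.2095]
knob 690 [0.4844 0.0952 0.0884] enc 0.48447856307029724 0.0953279361128807 0.0321151502430439
btn 199 [ 0.4667 -0.0437  0.0832] enc 0.4670763313770294 -0.04411616176366806 0.016880225390195847
FL [0.4323 0.3033 0.06  ]
FR [ 0.4109 -0.1111  0.06  ]
BR [ 0.7066 -0.1286  0.06  ]
BL [0.7201 0.2995 0.06  ]
```

View pics/topcrop.png

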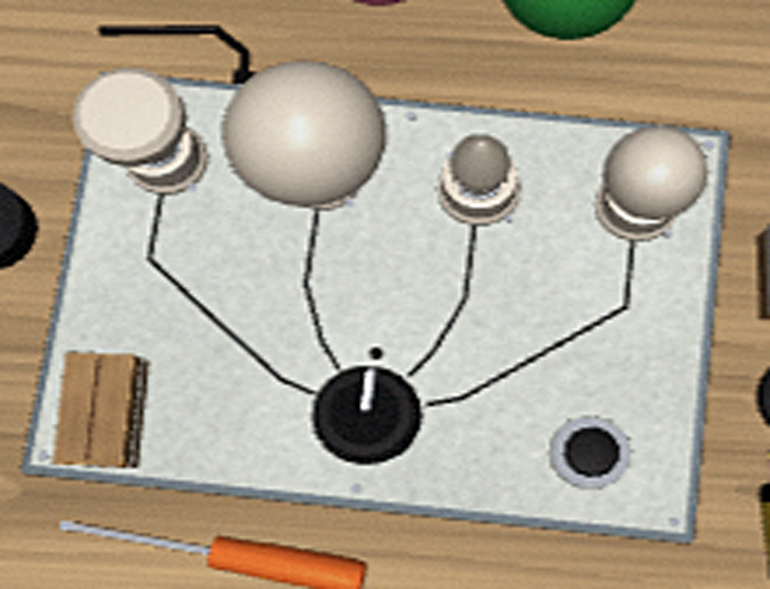

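View pics/wrist0.png

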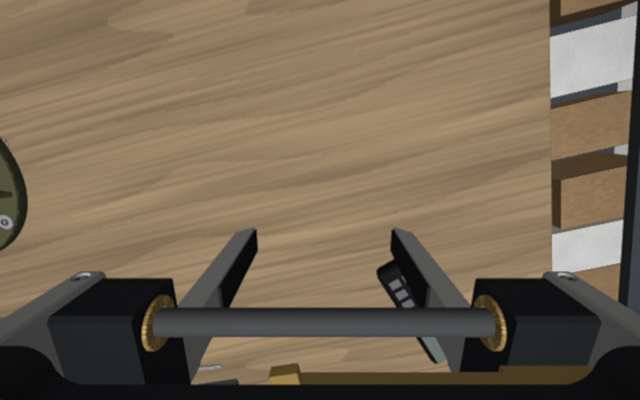

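```bash
python3 -m creep '[[[-0.77,-0.69,0],0,0],[[-1.54,-1.38,0],0,0],[[-2.31,-2.07,0],0,0],[[-3.07,-2.76,0],0,0],[[-3.84,-3.45,0],0,0],[[-4.61,-4.13,0],0,0],[[-5.38,-4.82,0],0,0],[[-6.15,-5.51,0],0,0],[[-6.91,-6.2,0],0,0],[[-7.68,-6.89,0],0,0],[[-7.68,-6.89,0],0,0],[[-7.68,-6.89,0],0,0]]' 30
```

```text
time_s: 1.35
ee_pos: [0.422, 0.1089, 0.2241]
eef_rot: [-3.141, -0.001, 2.904]
force: [0.2, 0.0, -0.4]
grip_width: 0.0023
```

```bash
python3 -m creep '[[[0,0,0.6],0,0],[[0,0,1.2],0,0],[[0,0,1.6],0,0],[[0,0,1.8],0,0],[[0,0,1.8],0,0]]'
python3 - <<'E'
from h import *
from station import vision,telemetry
o=telemetry.get_obs(); print(o["ee_pos"],o["eef_rot"],o["force"])
for n in ["wrist","top"]:
    c=vision.camera(n); cv2.imwrite(f"pics/{n}1.png",c["img"][:,:,::-1]); np.savez(n+"1.npz",**c)
    if n=="wrist": 
        T=np.eye(4); from scipy.spatial.transform import Rotation as R
        T[:3,:3]=R.from_euler("xyz",o["eef_rot"]).as_matrix(); T[:3,3]=o["ee_pos"]
        c["extrinsics"]=T@c["hand_eye"]; np.savez("wrist1.npz",**c)
        P=cloud(c); m=(P[...,2]>.083)&(P[...,2]<.092)&(np.hypot(P[...,0]-.4845,P[...,1]-.0953)<.04)&(c["depth"]>0)
        print(m.sum(), P[m].mean(0) if m.any() else 0, proj(c,[.4845,.0953,.087]))
        if m.sum()>5: print(cv2.minEnclosingCircle(P[m][:,:2].astype(np.float32)))
E
```

```text
time_s: 1.85
ee_pos: [0.4205, 0.1111, 0.1337]
eef_rot: [-3.141, -0.002, 2.908]
force: [0.2, 0.7, -0.4]
grip_width: 0.0006
[0.42050734 0.11112541 0.13374069] [-3.14089073e+00 -1.77274702e-03  2.90772783e+00] [ 0.21364215  0.71972108 -0.39177281]
20 [0.46327214 0.08597408 0.08409566] (np.float64(322.93732659278635), np.float64(296.33054436526663))
((0.4674919843673706, 0.0985163152217865), 0.025776730850338936)
```

View pics/wrist1.png

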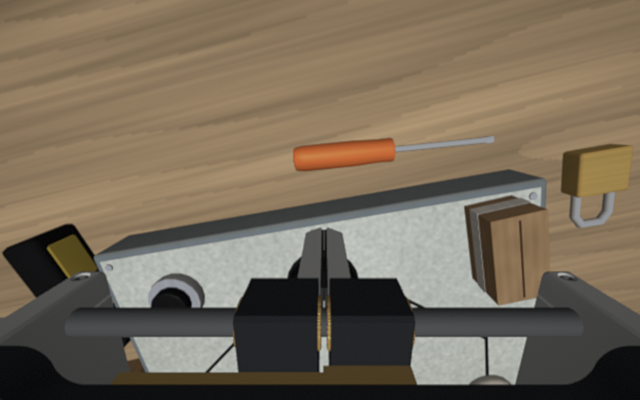

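View pics/top1.png

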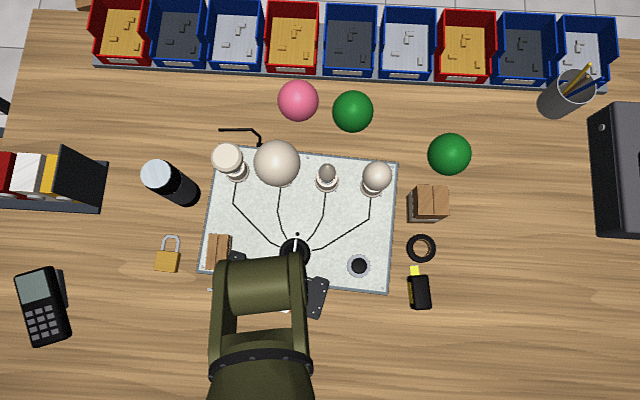

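The wrist view shows the closed fingers at about (322,240) in front of the knob, with free deck around them. In the top view the index line at (295,243) is still visible. I'll lower the fingers and move in until they touch the rim.

```bash
python3 -m creep '[[[0,0,0.5],0,0],[[0,0,0.9],0,0],[[0,0,0.9],0,0],[[-0.2,0,0.9],0,0],[[-0.4,0,0.9],0,0],[[-0.4,0,0.9],0,0],[[-0.4,0,0.9],0,0]]'; python3 -m creep '[[[-0.04,0,0],0,0],[[-0.08,0,0],0,0],[[-0.08,0,0],0,0]]'
```

```text
time_s: 2.65
ee_pos: [0.4412, 0.1058, 0.0899]
eef_rot: [3.141, 0.001, 2.906]
force: [-0.2, -0.4, -0.4]
grip_width: 0.0006
time_s: 2.95
ee_pos: [0.4448, 0.1049, 0.0895]
eef_rot: [-3.142, 0.0, 2.907]
force: [0.3, -0.1, -0.1]
grip_width: 0.0001
```

```bash
for i in 1; do python3 -m creep '[[[-0.02,0,0],0,0],[[-0.02,0,0],0,0]]'; python3 -m creep '[[[-0.02,0,0],0,0],[[-0.02,0,0],0,0]]';python3 -m creep '[[[-0.02,0,0],0,0],[[-0.02,0,0],0,0]]'; done
```

```text
time_s: 3.15
ee_pos: [0.4456, 0.1047, 0.0894]
eef_rot: [-3.142, -0.0, 2.907]
force: [0.7, -0.1, -0.2]
grip_width: 0.0005
time_s: 3.35
ee_pos: [0.4458, 0.1046, 0.0893]
eef_rot: [-3.141, -0.002, 2.907]
force: [-6.5, 1.8, 4.1]
grip_width: 0.0003
time_s: 3.55
ee_pos: [0.446, 0.1045, 0.0893]
eef_rot: [-3.141, -0.004, 2.907]
force: [-13.4, 4.2, 9.7]
grip_width: 0.0006
```

Contact at about 14 N, 40 mm from the knob axis as expected. I'll sweep the finger round the axis with a matching twist.

```bash
python3 -m creep '[[[-0.002,-0.054,0],-0.5,0],[[-0.0075,-0.107,0],-1,0],[[-0.017,-0.16,0],-1.5,0],[[-0.03,-0.212,0],-2,0],[[-0.03,-0.212,0],-2,0]]'
```

```text
time_s: 4.05
ee_pos: [0.4447, 0.0934, 0.0893]
eef_rot: [-3.141, -0.005, -3.095]
force: [-14.5, 0.2, 10.6]
grip_width: 0.0009
```

Run:
```python
from h import *
from station import vision
c=vision.camera("top"); cv2.imwrite("pics/top2.png",cv2.resize(c["img"][200:300,240:400][:,:,::-1],None,fx=5,fy=5,interpolation=cv2.INTER_CUBIC))
```

```text
(no output)
```

View pics/top2.png

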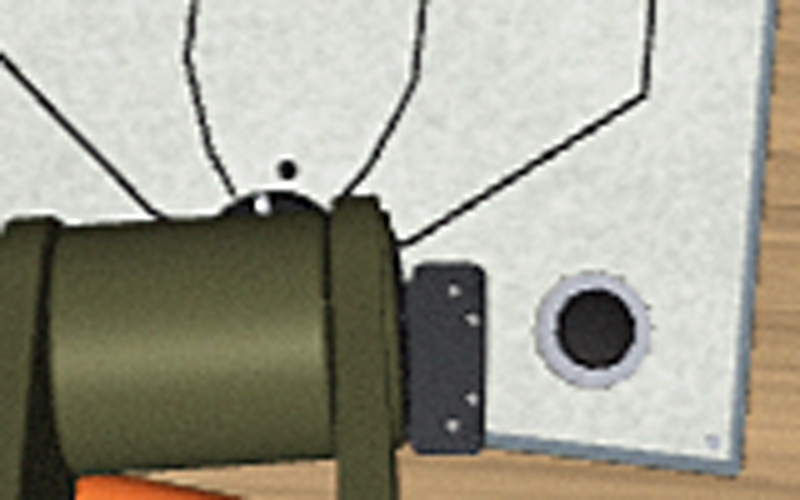

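The crop shows the index tip at (262,203), left of the dot at (288,170), so the knob is following. I'll carry on with the sweep.

```bash
python3 -m creep '[[[-0.002,-0.054,0],-0.5,0],[[-0.0075,-0.107,0],-1,0],[[-0.017,-0.16,0],-1.5,0],[[-0.03,-0.212,0],-2,0],[[-0.046,-0.263,0],-2.5,0],[[-0.056,-0.288,0],-2.75,0],[[-0.056,-0.288,0],-2.75,0]]';  python3 - <<'E'
from h import *
from station import vision
c=vision.camera("top"); cv2.imwrite("pics/top3.png",cv2.resize(c["img"][200:300,240:400][:,:,::-1],None,fx=5,fy=5,interpolation=cv2.INTER_CUBIC))
E
```

```text
time_s: 4.8
ee_pos: [0.448, 0.0784, 0.0892]
eef_rot: [3.141, -0.006, -2.712]
force: [-17.2, -7.2, 13.5]
grip_width: 0.0003
```

View pics/top3.png

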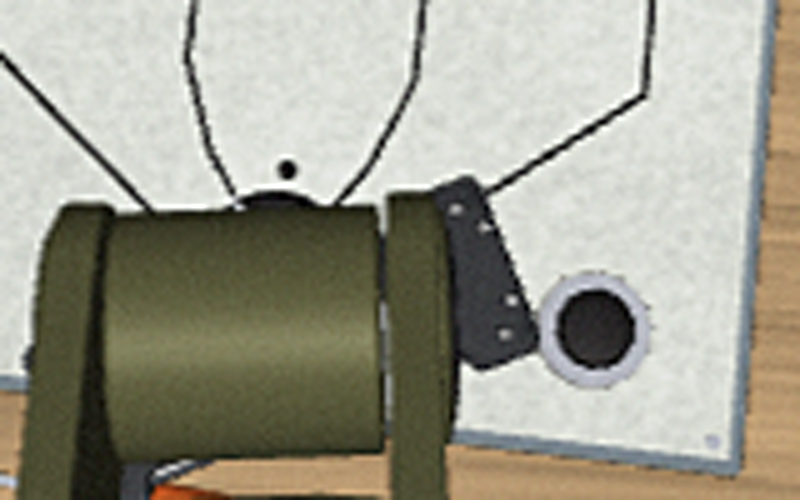

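The index tip at (238,204) now meets the end of holder 2's printed line. I'll back off radially, then go up and check.

```bash
python3 -m creep '[[[0.1,0,0],0,0],[[0.3,0,0],0,0],[[0.6,0,0],0,0],[[0.6,0,-0.5],0,0],[[0.6,0,-1.2],0,0],[[0.6,0,-1.8],0,0],[[1.4,0,-1.8],0,0],[[2.2,0,-1.8],0,0],[[2.2,0,-1.8],0,0]]';  python3 - <<'E'
from h import *
from station import vision
c=vision.camera("top"); cv2.imwrite("pics/top4.png",cv2.resize(c["img"][200:300,240:400][:,:,::-1],None,fx=5,fy=5,interpolation=cv2.INTER_CUBIC));np.savez("top4.npz",**c)
E
```

```text
time_s: 5.75
ee_pos: [0.3469, 0.0327, 0.1793]
eef_rot: [-3.141, 0.0, -2.714]
force: [0.8, -0.5, 0.7]
grip_width: 0.0005
```

View pics/top4.png

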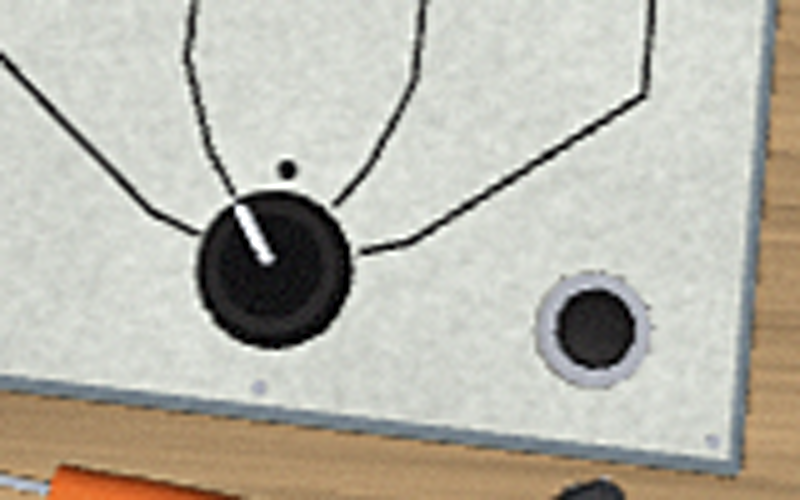

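The index line points straight into holder 2's line, from (268,260) to (238,205), and the knob has settled there. Next is the button.

```bash
python3 -m creep '[[[-0.3,-0.48,0],0.6,0],[[-0.6,-0.96,0],1.2,0],[[-0.9,-1.43,0],1.8,0],[[-1.25,-1.9,0],2.4,0],[[-1.55,-2.39,0],3,0],[[-1.55,-2.39,0],3,0],[[-1.55,-2.39,0],3,0]]';  python3 -m creep '[[[0,0,0.4],0,0],[[0,0,0.8],0,0],[[0,0,1.2],0,0],[[0,0,1.3],0,0],[[0,0,1.3],0,0]]'
python3 - <<'E'
from h import *
from station import vision
c=vision.camera("side"); cv2.imwrite("pics/side5.png",cv2.resize(c["img"][140:280,200:400][:,:,::-1],None,fx=4,fy=4,interpolation=cv2.INTER_CUBIC))
E
```

```text
time_s: 6.5
ee_pos: [0.4701, -0.0427, 0.1787]
eef_rot: [3.141, -0.001, -3.131]
force: [0.0, -0.2, -0.2]
grip_width: 0.0005
time_s: 7.0
ee_pos: [0.4696, -0.0424, 0.1143]
eef_rot: [3.141, -0.001, -3.131]
force: [0.6, 0.3, 0.3]
grip_width: 0.0003
```

View pics/side5.png

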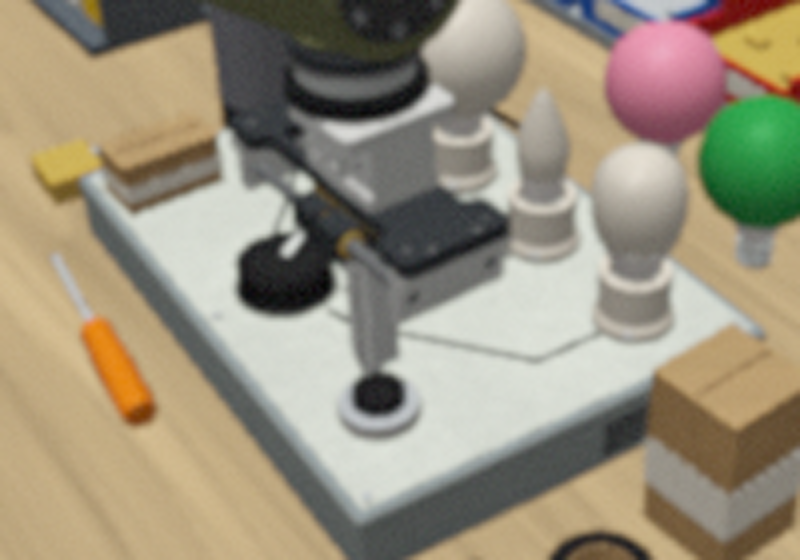

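The side view shows the fingertip at (375,370) just above the button at (378,393), well clear of the lamps. I'll centre it and press.

```bash
python3 -m creep '[[[0.05,-0.035,0.1],0,0],[[0.05,-0.035,0.2],0,0],[[0.05,-0.035,0.25],0,0],[[0.05,-0.035,0.3],0,0],[[0.05,-0.035,0.3],0,0]]'; python3 -m creep '[[[0,0,0.04],0,0],[[0,0,0.08],0,0],[[0,0,0.08],0,0]]';python3 -m creep '[[[0,0,0.03],0,0],[[0,0,0.03],0,0]]'
```

```text
time_s: 7.55
ee_pos: [0.4675, -0.0447, 0.0993]
eef_rot: [-3.142, -0.0, -3.132]
force: [-2.5, -0.9, 2.1]
grip_width: 0.0003
time_s: 7.85
ee_pos: [0.4677, -0.0447, 0.0954]
eef_rot: [-3.142, 0.0, -3.132]
force: [-1.3, -0.2, 5.2]
grip_width: 0.0008
time_s: 8.05
ee_pos: [0.4678, -0.0447, 0.095]
eef_rot: [-3.141, 0.001, -3.132]
force: [-7.1, 0.4, 17.5]
grip_width: 0.0007
```

```bash
python3 -m creep '[[[0,0,0],0,0],[[0,0,0],0,0],[[0,0,0],0,0],[[0,0,0],0,0],[[0,0,0],0,0]]'
python3 - <<'E'
from h import *
from station import vision
t=vision.camera("top")["img"]; s=vision.camera("side")["img"]
a=cv2.resize(t[120:310,190:410],None,fx=1.8,fy=1.8); b=cv2.resize(s[100:290,200:420],None,fx=1.8,fy=1.8)
cv2.imwrite("pics/fin.png",np.hstack([a,b])[:,:,::-1])
E
```

```text
time_s: 8.55
ee_pos: [0.4678, -0.0447, 0.095]
eef_rot: [-3.141, 0.001, -3.132]
force: [-7.7, 0.5, 17.6]
grip_width: 0.0003
```

View pics/fin.png

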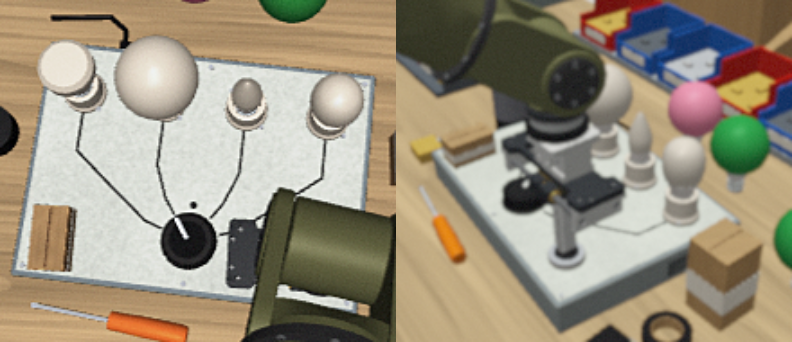

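The index line at (180,225) still points to holder 2's line. The lamps are undisturbed, and the finger holds the button down at (567,250) on the right. I'll hand in.

```bash
python3 -c "
from station import ctrl; print(ctrl.hand_in())"
```

```text
the job is handed in; nothing more can be done
None
```

The selector is clicked to holder 2, where the globe lamp stands, and I handed the job in with the TEST button held fully down. I didn't check whether the lamp is lit, and the hand-in gives no verdict.

- **Selector:** I turned the knob from OFF to +0.628 by pushing the closed fingertip against its front rim. After the finger came off, the camera showed the index line meeting holder 2's printed line. It still did after I pressed the button.
- **Button:** The fingertip stopped at 76 mm, which is the full 6 mm of travel, pressing with about 17.6 N.
- **Surroundings:** By eye in the final pictures, the lamps, the small carton, the lamp carton and the screwdriver looked where they were. I didn't check the other loose items closely at the end, but the arm never worked near them.

No check failed or disagreed; the run took about 8.7 s of the 64 s allowed.

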